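# Index the rivet jig and hold the setting block in its corner

## Task

At the leather bench, first turn the rivet jig's turntable clockwise by its red post until its red lug comes up to the red stop. Then stand the beech setting block on the green seat, its brass-dotted face up, with a long side flat against the steel fence and an end against the brass stop block, and press it diagonally, firmly down and into both (some 10 N each way), with the turntable still at its stop. Finish while still pressing and holding it there so that rivets could be set; leave the hammer, rivet jar and slider tray where they are.

Things in the scene. Friction and masses are not known exactly. Their poses are not given: they have to be found in the camera images.
- table_top (a joint): angle (rad) the turntable has still to turn clockwise (seen from above) until the red lug on its rim meets the red stop: 0 = at the stop, its limit; starts at 0.6 to 1.1, grows anticlockwise to 1.4. Stiff hinge, stays where left; about 4 N at the post turns it. Pushes into the fence and the stop block turn it towards 0. Aluminium disc, 260 mm diameter, top 34 mm above the bench
- pivot (a point): point on the turntable's axis at the disc's top, 34 mm above the bench; belongs to the fixed grey foot, so its axes do not turn with the disc; the disc's axes coincide with these when the joint is 0 (at joint value q the disc is turned by +q about z)
- post_mid (a point): red upright grip post fixed on the disc, 22 mm diameter, its top 82 mm above the bench (48 mm above the disc); this point is on its axis 60 mm above the bench; 109 mm from the pivot, at (-18, 108) mm in the disc's axes; its axes turn with the disc
- corner (a point): inner corner of the nest on the turntable, where the seat, the fence and the stop block meet, 40 mm above the bench; its axes turn with the disc: +x points into the fence, -y into the stop block, z up. The seat's bare face reaches from here 100 mm to -x and 124 mm to +y. At joint 0 it lies at (58, -48, 6) mm from the pivot in the pivot's axes
- seat: slick green plastic seat plate on the disc, 100 x 124 x 6 mm, top 40 mm above the bench; origin at the centre of its underside. Friction of the waxed block on seat, fence and stop block is about 0.3 (of the rubber finger pads more): slide it home lightly before leaning on it
- fence: dark steel fence on the disc along its y axis, 14 x 124 x 24 mm, rises 18 mm above the seat; origin at the centre of its underside; its flat face towards its -x carries the block's long side
- stop_block: brass stop block on the disc, 46 x 16 x 24 mm, rises 18 mm above the seat; origin at the centre of its underside; its face towards its +y carries the block's end
- block_mid (a point): centre of the loose beech setting block, 44 (its x) x 90 (its y) x 60 mm high, 0.15 to 0.31 kg; one brass and two steel dies in its top face; starts upright on the bench, this centre 30 mm above its underside. Either end may go to the stop block. Seated, its centre is at (-22, 45, 30) mm in the corner's axes
- setting_block: the same beech block; origin at the centre of its underside, y along its length, z up
- rivet_jar: bystander: round jar, 60 mm diameter, 75 mm high, origin at the centre of its underside; leave it alone. The jar and the block may have changed places, one on the left of the jig and one on the right
- hammer: bystander: hammer of 260 mm lying on the bench beyond the jig on the right, handle roughly along y, origin midway along it at bench height; leave it alone
- slider_tray: bystander: grey divided tray of zip sliders, 100 x 130 x 32 mm, beyond the jig on the left, origin at the centre of its underside; leave it alone

How it is judged:
By the outcome, as a careful person would: the job done as asked, in the order asked, and still so for the second after the job is handed in, while the arm keeps its last pose, push and grip.
It also fails if it takes over 72 s, if anything falls off the work surface, if the arm or the gripper's body presses on something with over 40 N, if the wrist force passes 120 N, or if a joint passes its speed limit or range.

## Robot

A 7-joint arm with a two-finger parallel gripper is mounted at the origin on the work surface. World frame = base frame: x ahead of the robot, y to its left, z up, the work surface at z = 0. Lengths are in m, angles in rad, forces in N, time in s.
With the tool pointing down it reaches from about 0.425 to 0.825 m from the base axis. Payload 3.6 kg.
Tool frame: the origin (TCP) lies at the very end of the fingers, on their centre line; the grasp point (between the pads) lies 19 mm behind it; z points along the fingers, y is the line along which they close (so a half turn about z gives the same grasp; the last joint's range is limited). The gripper opens to 85 mm and grips with 20 to 120 N. Pads are 22 mm wide; open, the fingers measure 114 mm over their backs; the gripper's body (76 mm by 85 mm) begins 54 mm behind the grasp point. The pads swing forward as they close: fully open they stand 13 mm farther back than shut.
Start: joints at [-1.28, 0.615, -0.013, 1.423, 0.008, 1.103, -0.04], TCP at [0.203, 0.617, 0.231] pointing down, gripper open.
Joint ranges: [-3.12, 3.12], [-0.3, 2.06], [-1.34, 1.32], [0.26, 2.42], [-1.36, 4.5], [0.01, 1.98], [-2.84, 2.84]. Speed limits (rad/s): [2.79, 2.79, 3.14, 3.14, 3.14, 3.14, 3.14].

## Interface

Orientations are given as a rotation vector (axis times angle).
In Python, from plant import env, optics gives the robot as it stands.
- The arm moves only by the shell command python3 -m creep 'ROWS' [OPENING]. ROWS is text: rows parted by semicolons, each of 6 numbers parted by spaces: the shift along the world's x, y, z normalised to -1 to 1, where 1 is 500 mm, then the turn, a rotation vector about the world's x, y, z normalised to -1 to 1, where 1 is 180 degrees. In form: dx dy dz ax ay az; .... A call has 1 to 20 rows; each row is the pose to reach, as a shift and turn from the pose commanded when the call began, turning the shorter way round; what a row does not reach only later rows make up. A row lasts 1/10 s, in which the tool goes at most 50 mm and 8.59 degrees, less where a joint would pass 70% of its speed; a pose out of reach is approached as far as the arm can. A call with a number of a shift or a turn outside -1 to 1 is refused whole. A call with a gripper value outside its range is refused whole. OPENING is the opening, from -1 (shut) to 1 (fully open), so that 0 is half open, set as the call begins (- or left out, the last holds). The fingers move at their own pace and stop on an object; the grip force is fixed at half the most. Time passes only in rows, so rows that repeat a pose let the fingers close. It gives the time, the measured TCP pose, the force, the opening and the grip force at its end, in the units of the state.
- env.read_state(): the state, without advancing time (a new reading comes with each control period).
- optics.camera(name): name is "scene" or "top" or "wrist"; returns the picture (384x512x3 uint8, red, green, blue); there is no depth.
- optics.camera_params(name): a dict with "mtx" (3x3 intrinsics, pixels), "extrinsics" (4x4, takes a point from world to camera coordinates). Camera axes: x right, y up, looking along -z (the intrinsics and any distortion apply to the point x, -y, -z); pixel columns grow to the right and rows downward; lengths in m; the calibration is good to about 2 mm. The wrist camera is an equidistant fisheye: a pixel r from the principal point sees the ray r / f radians off the axis. A picture is of the moment at which its call begins: read the wrist's pose just before it. camera_params takes no time and is no camera call; for the wrist camera it gives the pose at the moment of the call.
- env.hand_in(): hands the job in; it is judged then, once.
The state is a dict: "t": time; "qpos": joint angles; "joint_vel": joint speeds; "tau": joint torques, N m; "tool_pos": TCP position; "tcp_rot": TCP orientation; "wrist_force": force on the tool from outside, world axes, zero at the start; "wrist_torque": the same for the moment, N m; "width": finger opening in m; "grip_force": force on a finger pad.
Only numpy, scipy, OpenCV 4.12 (cv2) and the standard library are available. Lean on these libraries where they do the work, as an engineer would, in place of code of your own. Each camera call takes 0.05 s, during which the arm holds its last target. There are 200 camera calls.

## Working session

There is one attempt and no reset: what is moved stays moved. The work goes in short steps, Python scripts to look and compute and a shell command to move; the robot and the scene stay as the last step left them, time stands still between calls to the robot, and variables do not carry over. Pictures are saved under pics/ and viewed, at most 10 in all, crops included, and the job is handed in when it is done.

```bash
ls; mkdir -p pics; python3 - <<'E'
from plant import env, optics
import cv2, numpy as np
for n in ("scene","top"):
    im=optics.camera(n); cv2.imwrite(f"pics/{n}0.png",im[:,:,::-1])
    p=optics.camera_params(n); print(n,p)
s=env.read_state(); print({k:np.round(v,3) for k,v in s.items()})
a=cv2.imread("pics/scene0.png");b=cv2.imread("pics/top0.png")
cv2.imwrite("pics/both0.png",np.vstack([a,b])[:, :]) 
E
```

```text
pics
scene {'mtx': array([[458.92569164,   0.        , 253.67632725],
       [  0.        , 458.92569164, 199.50111282],
       [  0.        ,   0.        ,   1.        ]]), 'extrinsics': array([[ 3.91128454e-02,  9.99214441e-01,  6.37856187e-03,
         1.39603866e-03],
       [-7.45203826e-01,  2.49161259e-02,  6.66371101e-01,
         3.87330338e-01],
       [ 6.65688698e-01, -3.08169986e-02,  7.45592966e-01,
        -1.49898418e+00],
       [ 0.00000000e+00,  0.00000000e+00,  0.00000000e+00,
         1.00000000e+00]])}
top {'mtx': array([[381.16188313,   0.        , 252.31698522],
       [  0.        , 381.16188313, 197.61702617],
       [  0.        ,   0.        ,   1.        ]]), 'extrinsics': array([[-0.0230462 , -0.99973221,  0.0020918 , -0.00912027],
       [ 0.99016501, -0.02253674,  0.13807733, -0.56473524],
       [-0.13799321,  0.00525339,  0.99041924, -0.9532116 ],
       [ 0.        ,  0.        ,  0.        ,  1.        ]])}
{'t': np.float64(0.1), 'qpos': array([-1.28 ,  0.616, -0.013,  1.425,  0.008,  1.103, -0.04 ]), 'joint_vel': array([-0.001, -0.003,  0.001, -0.005, -0.   ,  0.001, -0.001]), 'tau': array([ 2.0000e-03, -4.7038e+01,  2.6100e-01, -1.7157e+01,  1.0000e-02,
        6.0000e-03,  0.0000e+00]), 'tool_pos': array([0.203, 0.617, 0.23 ]), 'tcp_rot': array([-0.497, -3.102,  0.004]), 'wrist_force': array([ 0.177, -0.915,  0.084]), 'wrist_torque': array([ 0.013,  0.034, -0.029]), 'grip_force': np.float64(0.0), 'width': np.float64(0.086)}
```

View pics/scene0.png

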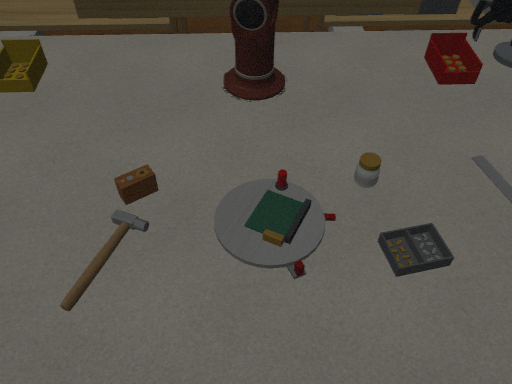

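View pics/top0.png

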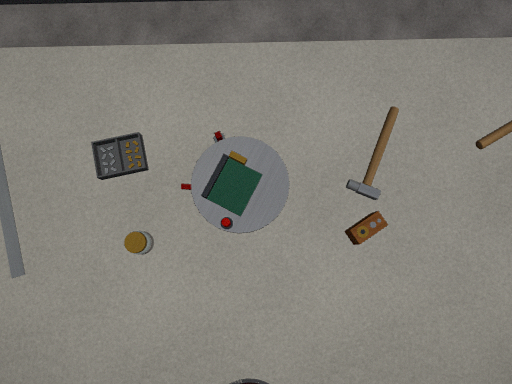

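Scene view: block left at (137,183), jig disc around (270,220), red post (282,178), red lug (330,217), red stop (298,268), jar (368,170). Top view: disc centre near (240,185), post (226,222), lug (186,187), stop (218,136), block on the right at (366,228), hammer just beyond it.

```bash
cat > h.py <<'E'
import numpy as np, cv2
from plant import env, optics
def ray(n,uv,P=None):
    P=P or optics.camera_params(n); K=P["mtx"]; E=P["extrinsics"]
    d=np.array([(uv[0]-K[0,2])/K[0,0],(uv[1]-K[1,2])/K[1,1],1.])
    if n=="wrist":
        r=np.hypot(d[0],d[1]); th=r
        d=np.array([d[0]/r*np.sin(th),d[1]/r*np.sin(th),np.cos(th)]) if r>1e-9 else np.array([0,0,1.])
    d=d*[1,-1,-1]; R=E[:3,:3]
    o=-R.T@E[:3,3]; d=R.T@d; return o,d/np.linalg.norm(d)
def plane(n,uv,z,P=None):
    o,d=ray(n,uv,P); return o+d*(z-o[2])/d[2]
def tri(r1,r2):
    (a,d),(b,e)=r1,r2
    s=np.linalg.lstsq(np.c_[d,-e],b-a,rcond=None)[0]
    p,q=a+s[0]*d,b+s[1]*e; return (p+q)/2,np.linalg.norm(p-q)
def blobs(im,lo,hi,amin=8):
    h=cv2.cvtColor(im,cv2.COLOR_RGB2HSV); m=cv2.inRange(h,np.array(lo),np.array(hi))
    if lo[0]==0 and hi[0]<8: m|=cv2.inRange(h,np.array([172,lo[1],lo[2]]),np.array([180,hi[1],hi[2]]))
    n,l,s,c=cv2.connectedComponentsWithStats(m)
    return [(np.round(c[i],1),s[i]) for i in range(1,n) if s[i,4]>=amin],l
E
python3 - <<'E'
from h import *
np.set_printoptions(precision=4,suppress=True)
im={n:cv2.cvtColor(cv2.imread(f"pics/{n}0.png"),cv2.COLOR_BGR2RGB) for n in("scene","top")}
for n in im:
    for c,lo,hi in(("red",(0,150,60),(6,255,255)),("green",(70,90,30),(95,255,255)),("orange",(7,120,50),(25,255,255))):
        for b in blobs(im[n],lo,hi)[0]: print(n,c,b[0],b[1])
a=cv2.resize(im["scene"][155:285,105:345],None,fx=3.3,fy=3.3,interpolation=2)
cv2.imwrite("pics/c1.png",a[:,:,::-1])
b=cv2.resize(im["top"][125:255,175:400],None,fx=3.5,fy=3.5,interpolation=2)
cv2.imwrite("pics/c2.png",b[:,:,::-1])
E
```

```text
scene red [451.8  58.6] [ 425   33   58   51 1726]
scene red [281.1 177.1] [278 170   9  17  98]
scene red [329.4 215.5] [324 214  11   4  41]
scene red [299.  264.1] [295 260   9   9  47]
scene green [273.9 213.2] [ 245  190   58   45 1498]
scene orange [174.7   6.6] [172   5   7   5  10]
scene orange [178.7  23.3] [176  13   7  21  68]
scene orange [289.7  23.2] [275  13  32  19 487]
scene orange [208.6  24.2] [183  15  49  18 743]
scene orange [313.3  22.2] [307  14  17  18 152]
scene orange [171.4  22.2] [169  21   5   5   8]
scene orange [457.   21.1] [454  20   7   3   8]
scene orange [419.2  26.8] [363  21 112  10 517]
scene orange [486.8  26.1] [482  23  11   6  39]
scene orange [504.1  26. ] [495  23  17   6  78]
scene orange [108.   31.3] [ 43  26 133   9 650]
scene orange [325.1  28.2] [323  26   5   5  23]
scene orange [18.9 64.2] [   0   39   41   53 1409]
scene orange [446.8  59.7] [442  55  11  10  62]
scene orange [455.4  56.5] [452  54   8   6  34]
scene orange [460.2  65.4] [455  61  12  10  69]
scene orange [451.2  68.4] [448  66   8   6  34]
scene orange [255.6  9
[... 1394 characters left out ...]
ed [225.6 221.9] [221 218  10   9  67]
top green [234.  186.4] [ 207  158   55   58 1768]
top orange [380.2 145.7] [363 107  35  79 620]
top orange [495.5 135. ] [478 121  34  27 298]
top orange [135.  142.5] [133 141   5   4  14]
top orange [127.1 144.6] [126 142   3   6  17]
top orange [136.4 149.5] [135 147   4   6  19]
top orange [128.4 151.3] [126 150   6   4  19]
top orange [237.4 157.2] [229 151  18  13 115]
top orange [137.6 156.4] [135 155   6   4  17]
top orange [129.7 158.3] [128 156   5   6  18]
top orange [138.9 163.6] [138 161   3   6  17]
top orange [130.8 165.4] [128 163   6   5  17]
top orange [367.8 227.3] [350 211  38  33 537]
top orange [135.  241.9] [125 232  21  21 362]
```

View pics/c2.png

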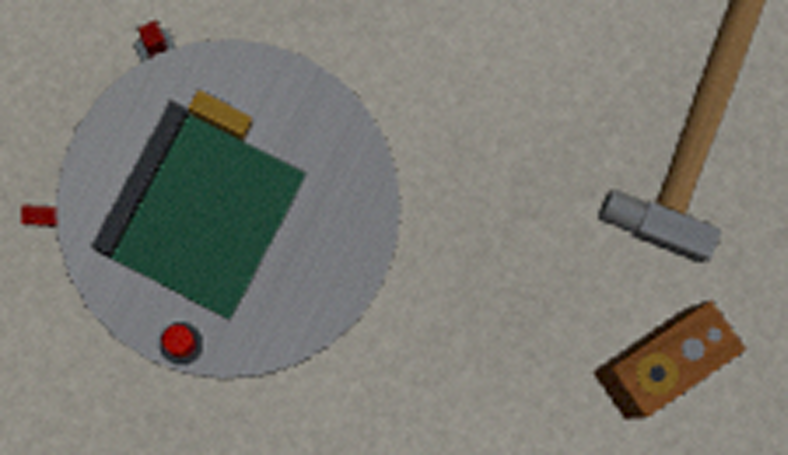

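View pics/c1.png

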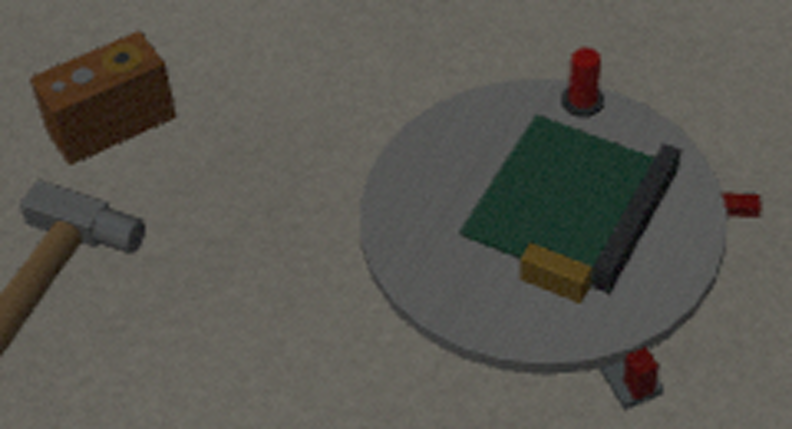

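Top crop: disc, seat, fence on its left (world +y), brass stop at its far end; block top face with its brass dot toward the left/near end. Scene crop: block top corners at crop (33,77),(141,32),(164,68),(48,110); post top at (585,52).

```bash
python3 - <<'E'
from h import *
np.set_printoptions(precision=4,suppress=True)
S=lambda u,v:(105+u/3.3-.35,155+v/3.3-.35); T=lambda u,v:(175+u/3.5-.36,125+v/3.5-.36)
t2=lambda s,t:tri(ray("scene",S(*s)),ray("top",T(*t)))
print("post top",t2((585,52),(179,340)))
print("brass die",t2((122,59),(657,374)),"mid die",t2((82,76),(693,349)),"small",t2((58,87),(714,335)))
print("blk corner far-right",t2((33,77),(745,350)),t2((48,110),(711,302)))
print("blk top scene",[plane("scene",S(*p),.06)[:2] for p in((33,77),(141,32),(164,68),(48,110))])
print("seat",t2((541,115),(231,319)),t2((460,234),(303,173)))
im=cv2.cvtColor(cv2.imread("pics/top0.png"),cv2.COLOR_BGR2RGB)
# disc ellipse from crop by eye: left 57,right 400,top 39,bottom 379
c=[plane("top",T(*p),.034)[:2] for p in((57,210),(400,210),(228,39),(228,379))]
print("disc",c,np.mean(c,0))
print("lug",plane("top",(185.4,186),.03),"stop",plane("top",(217.8,134.3),.04))
E
```

```text
post top (array([0.4998, 0.0459, 0.0813]), np.float64(0.0016288694331613456))
brass die (array([ 0.4692, -0.2982,  0.055 ]), np.float64(0.000670332887466578)) mid die (array([ 0.4867, -0.3254,  0.0554]), np.float64(0.0005230926519024717)) small (array([ 0.4966, -0.3417,  0.0544]), np.float64(0.00040531661511856483))
blk corner far-right (array([ 0.4851, -0.3627,  0.0542]), np.float64(0.001992855191258719)) (array([ 0.5207, -0.3431,  0.0549]), np.float64(0.0036149424754278775))
blk top scene [array([ 0.4912, -0.3594]), array([ 0.4458, -0.2855]), array([ 0.485 , -0.2641]), array([ 0.5251, -0.3432])]
seat (array([0.5182, 0.0121, 0.0347]), np.float64(0.005443773420478786)) (array([ 0.6276, -0.0477,  0.0324]), np.float64(0.0012929209417238596))
disc [array([0.6032, 0.1385]), array([ 0.5974, -0.1191]), array([0.733 , 0.0076]), array([0.4737, 0.0124])] [0.6018 0.0098]
lug [0.6006 0.1537 0.03  ] stop [0.7365 0.0659 0.04  ]
```

```bash
python3 -m creep '.594 -1 0 0 0 0;.594 -1 0 0 0 0;.594 -1 0 0 0 0;.594 -1 0 0 0 0;.594 -1 0 0 0 0;.594 -1 0 0 0 0;.594 -1 0 0 0 0;.594 -1 0 0 0 0;.594 -1 0 0 0 0;.594 -1 0 0 0 0;.594 -1 0 0 0 0;.594 -1 0 0 0 0;.594 -1 0 0 0 0;.594 -1 0 0 0 0'
python3 -m creep '0 -.142 -.1 0 0 0;0 -.142 -.1 0 0 0;0 -.142 -.1 0 0 0;0 -.142 -.1 0 0 0;0 -.142 -.1 0 0 0'
python3 - <<'E'
from h import *
s=env.read_state();P=optics.camera_params("wrist");im=optics.camera("wrist");cv2.imwrite("pics/w1.png",im[:,:,::-1])
print(s["t"],s["tool_pos"],s["tcp_rot"],s["qpos"]);print(P)
for b in blobs(im,(0,150,60),(6,255,255),20)[0]: print(b[0],b[1])
import pickle;pickle.dump((P,s),open("w1.pkl","wb"))
E
```

```text
t: 1.5
tool_pos: [0.4998, 0.117, 0.2308]
tcp_rot: [-0.5, -3.1, 0.0]
wrist_force: [-0.4, 1.7, -0.1]
width: 0.0854
grip_force: 0.0
t: 2.0
tool_pos: [0.5003, 0.0491, 0.1818]
tcp_rot: [0.491, 3.102, 0.003]
wrist_force: [1.0, -0.0, -0.2]
width: 0.0855
grip_force: 0.0
2.0 [0.50027903 0.04912827 0.18180776] [4.90743351e-01 3.10232754e+00 2.90163276e-03] [-0.1886827   0.44971392  0.06901647  1.90949256 -0.04476915  0.78264077
  1.16223336]
{'mtx': array([[297.31863964,   0.        , 255.87317814],
       [  0.        , 297.31863964, 195.23700064],
       [  0.        ,   0.        ,   1.        ]]), 'extrinsics': array([[ 0.30932239,  0.95095668,  0.00102332, -0.20164441],
       [-0.91685652,  0.29851571, -0.26507074,  0.46623338],
       [-0.25237627,  0.08105407,  0.96422843, -0.20847007],
       [ 0.        ,  0.        ,  0.        ,  1.        ]])}
[253.9 197. ] [243 181  24  29 462]
[370.9 238.5] [360 232  22  14 199]
```

View pics/w1.png

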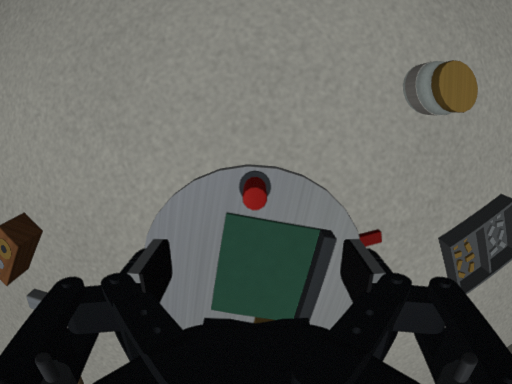

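Wrist view: post top at about (255,201), its base ring at (255,185); seat, fence and lug at (370,238) below.

```bash
python3 - <<'E'
from h import *
import pickle
P,s=pickle.load(open("w1.pkl","rb"))
print(plane("wrist",(255,200.),.082,P),plane("wrist",(255,186),.036,P))
print("seat corners",[plane("wrist",p,.04,P) for p in((227,213),(322,230),(211,309))])
E
```

```text
[0.50454704 0.04705781 0.082     ] [0.50344808 0.04732849 0.036     ]
seat corners [array([0.52047687, 0.01190313, 0.04      ]), array([0.56924707, 0.09982601, 0.04      ]), array([ 0.62832306, -0.04832204,  0.04      ])]
```

```bash
python3 -m creep '.004 .002 -.08 0 0 0;.004 .002 -.16 0 0 0;.004 .002 -.22 0 0 0;.004 .002 -.266 0 0 0;.004 .002 -.266 0 0 0;.004 .002 -.266 0 0 0'
python3 -m creep '0 0 0 0 0 0;0 0 0 0 0 0;0 0 0 0 0 0;0 0 0 0 0 0;0 0 0 0 0 0;0 0 0 0 0 0;0 0 0 0 0 0;0 0 0 0 0 0' -1
```

```text
t: 2.65
tool_pos: [0.5027, 0.0487, 0.0489]
tcp_rot: [0.494, 3.102, 0.001]
wrist_force: [1.0, -0.1, 0.4]
width: 0.0854
grip_force: 0.0
t: 3.45
tool_pos: [0.5023, 0.0474, 0.049]
tcp_rot: [0.497, 3.101, 0.0]
wrist_force: [-1.7, -0.9, 5.8]
width: 0.0206
grip_force: 58.4
```

```bash
python3 -m creep '.007 .018 0 0 0 -.028;.016 .035 0 0 0 -.056;.026 .051 0 0 0 -.083;.037 .066 0 0 0 -.111;.050 .080 0 0 0 -.139;.064 .093 0 0 0 -.167;.079 .105 0 0 0 -.194;.095 .115 0 0 0 -.222;.112 .124 0 0 0 -.25;.112 .124 0 0 0 -.25'
```

```text
t: 4.45
tool_pos: [0.5596, 0.1107, 0.049]
tcp_rot: [1.647, 2.674, 0.003]
wrist_force: [0.8, 1.3, 4.9]
width: 0.0206
grip_force: 59.7
```

```bash
python3 -m creep '.009 .004 0 0 0 -.014;.018 .008 0 0 0 -.028;.027 .011 0 0 0 -.042;.036 .014 0 0 0 -.056;.036 .014 0 0 0 -.056;.036 .014 0 0 0 -.056'
python3 -m creep '.005 .001 0 0 0 -.007;.010 .002 0 0 0 -.014;.014 .003 0 0 0 -.021;.018 .004 0 0 0 -.028;.018 .004 0 0 0 -.028;.018 .004 0 0 0 -.028'
```

```text
t: 5.05
tool_pos: [0.5769, 0.117, 0.0491]
tcp_rot: [1.874, 2.52, 0.003]
wrist_force: [0.1, 1.6, 4.4]
width: 0.0204
grip_force: 59.7
t: 5.65
tool_pos: [0.5855, 0.1191, 0.0491]
tcp_rot: [1.982, 2.437, 0.002]
wrist_force: [-0.7, 0.7, 5.5]
width: 0.0202
grip_force: 59.8
```

```bash
python3 -m creep '.005 .001 0 0 0 -.007;.010 .001 0 0 0 -.014;.014 .002 0 0 0 -.021;.019 .002 0 0 0 -.028;.019 .002 0 0 0 -.028;.019 .002 0 0 0 -.028'
python3 - <<'E'
from h import *
im=optics.camera("top");im2=optics.camera("scene")
print([b for b in blobs(im,(0,150,60),(6,255,255),8)[0]])
a=cv2.resize(im[110:250,170:310],None,fx=3,fy=3,interpolation=2);b=cv2.resize(im2[160:290,220:350],(420,420),interpolation=2)
cv2.imwrite("pics/t2.png",np.hstack([b[:,:380],a])[:,:,::-1])
E
```

```text
t: 6.25
tool_pos: [0.5904, 0.1195, 0.0489]
tcp_rot: [-2.083, -2.342, 0.008]
wrist_force: [-9.5, 0.5, 12.8]
width: 0.0204
grip_force: 61.1
[(array([215.3, 136.6]), array([210, 131,  12,  13,  80], dtype=int32)), (array([148. , 149.7]), array([139, 136,  22,  33, 177], dtype=int32)), (array([157.9, 184.7]), array([ 115,  139,   80,   97, 2108], dtype=int32)), (array([115.2, 256. ]), array([  81,  227,   65,   63, 1540], dtype=int32)), (array([ 75.3, 276.2]), array([ 70, 275,  12,   4,  21], dtype=int32)), (array([ 89.2, 278.7]), array([ 86, 276,   9,   7,  24], dtype=int32)), (array([ 99.8, 278.8]), array([ 98, 277,   5,   4,  11], dtype=int32)), (array([ 74.7, 288.9]), array([ 72, 285,   7,   8,  21], dtype=int32)), (array([ 38.8, 341.5]), array([   2,  293,   76,   81, 2381], dtype=int32)), (array([125.4, 300.6]), array([121, 293,  10,  15,  28], dtype=int32)), (array([ 15.5, 297.6]), array([ 13, 296,   5,   4,   8], dtype=int32)), (array([  8.7, 305.2]), array([  7, 302,   5,   7,  11], dtype=int32)), (array([  2.4, 315.7]), array([  0, 309,   7,  14,  25], dtype=int32)), (array([13
[... 225 characters left out ...]
4]), array([141, 332,   4,  11,  15], dtype=int32)), (array([132.7, 347.1]), array([130, 344,   5,   7,   9], dtype=int32)), (array([124.2, 356.2]), array([122, 354,   6,   6,   9], dtype=int32)), (array([141.2, 358.1]), array([139, 356,   5,   5,   8], dtype=int32)), (array([  4.2, 371.4]), array([  0, 360,  15,  21,  79], dtype=int32)), (array([139.5, 365.4]), array([138, 363,   4,   6,  11], dtype=int32)), (array([ 88.3, 374.9]), array([ 78, 367,  24,  16,  51], dtype=int32)), (array([145.8, 371. ]), array([144, 369,   5,   5,  10], dtype=int32)), (array([148.7, 379.7]), array([137, 373,  25,  11, 107], dtype=int32)), (array([ 18.4, 382.3]), array([ 15, 381,   8,   3,  11], dtype=int32))]
```

View pics/t2.png

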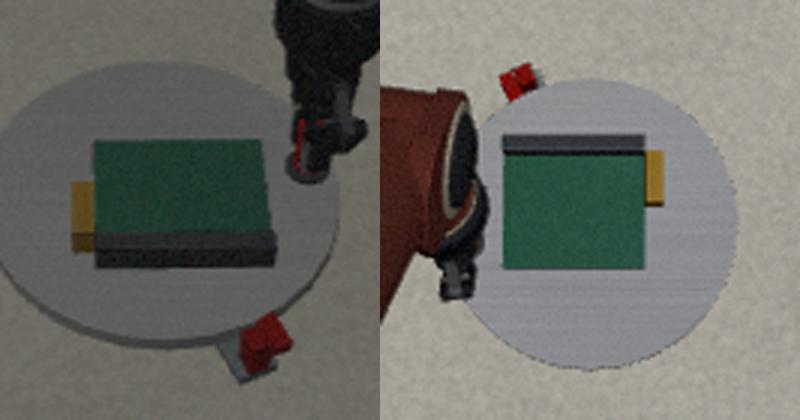

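Lug has met the stop (merged red blob at (215,137), reaction ≈9.5 N against the push); the fence now lies along the far side, seat square with the world.

```bash
python3 -m creep '0 0 0 0 0 0;0 0 0 0 0 0;0 0 0 0 0 0;0 0 0 0 0 0;0 0 0 0 0 0;0 0 0 0 0 0;0 0 .1 0 0 0;0 0 .2 0 0 0;0 0 .264 0 0 0;0 0 .264 0 0 0' 1
python3 -m creep '-.22 -.864 0 0 0 .139;-.22 -.864 0 0 0 .139;-.22 -.864 0 0 0 .139;-.22 -.864 0 0 0 .139;-.22 -.864 0 0 0 .139;-.22 -.864 0 0 0 .139;-.22 -.864 0 0 0 .139;-.22 -.864 0 0 0 .139;-.22 -.864 0 0 0 .139;-.22 -.864 0 0 0 .139;-.22 -.864 0 0 0 .139;-.22 -.864 0 0 0 .139'
python3 - <<'E'
from h import *
import pickle
s=env.read_state();P=optics.camera_params("wrist");im=optics.camera("wrist");cv2.imwrite("pics/w2.png",im[:,:,::-1])
top=optics.camera("top");cv2.imwrite("pics/top3.png",top[:,:,::-1])
print(s["t"],s["tool_pos"],s["tcp_rot"],s["qpos"])
pickle.dump((P,s),open("w2.pkl","wb"))
E
```

```text
t: 7.35
tool_pos: [0.5982, 0.1192, 0.186]
tcp_rot: [2.084, 2.34, 0.014]
wrist_force: [0.2, -0.7, 0.4]
width: 0.0854
grip_force: 0.0
t: 8.55
tool_pos: [0.4851, -0.3106, 0.1795]
tcp_rot: [-1.528, -2.743, -0.003]
wrist_force: [-0.0, 0.3, 0.4]
width: 0.0854
grip_force: 0.0
8.55 [ 0.48509941 -0.31056753  0.17953732] [-1.52751977e+00 -2.74327538e+00 -2.66581639e-03] [ 0.3094218   0.57558473  0.35342935  1.71658467 -0.24584815  0.89501661
  1.3202578 ]
```

View pics/w2.png

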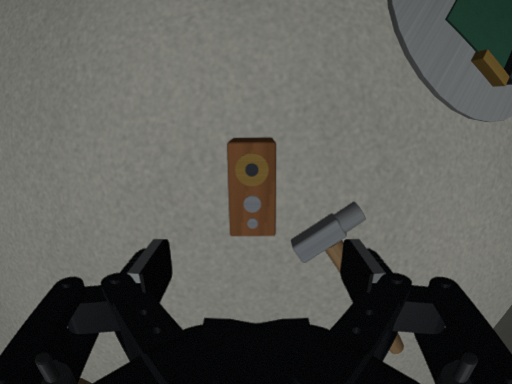

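Wrist view: block top corners (228,143),(275,143),(275,236),(230,236), brass die (252,170), small die (252,224); hammer head from (292,245) to (365,215).

```bash
python3 - <<'E'
from h import *
import pickle
np.set_printoptions(precision=4,suppress=True)
P,s=pickle.load(open("w2.pkl","rb"))
T=lambda u,v:(175+u/3.5-.36,125+v/3.5-.36)
for w,t in (((252,170),(657,374)),((252,204),(693,349)),((252,224),(714,335))): print(tri(ray("wrist",w,P),ray("top",T(*t))))
c=np.array([plane("wrist",p,.06,P)[:2] for p in((228,143),(275,143),(275,236),(230,236))]);print(c,c.mean(0))
a=(c[0]+c[1]-c[2]-c[3])/2; print("len",np.linalg.norm(a),"ang",np.degrees(np.arctan2(a[1],a[0])), "w",np.linalg.norm(c[0]-c[1]))
R=cv2.Rodrigues(s["tcp_rot"])[0]; print("tool y",np.degrees(np.arctan2(R[1,1],R[0,1])), "z",R[:,2])
print("hammer",[plane("wrist",p,.025,P)[:2] for p in((292,243),(305,262))])
# nest from top picture
im=cv2.cvtColor(cv2.imread("pics/top3.png"),cv2.COLOR_BGR2RGB)
b,l=blobs(im,(70,90,30),(95,255,255),300)
m=(l>0).astype(np.uint8)
cs=max(cv2.findContours(m,0,2)[0],key=cv2.contourArea); r=cv2.minAreaRect(cs); bx=cv2.boxPoints(r)
w=np.array([plane("top",p,.04)[:2] for p in bx]);print(bx,w,[np.degrees(np.arctan2(*(w[(i+1)%4]-w[i])[::-1])) for i in range(4)])
for c_ in ("red",(0,150,60),(6,255,255)),("brass",(7,120,50),(25,255,255)):
  print([ (x[0],x[1]) for x in blobs(im,c_[1],c_[2],25)[0] if 170<x[0][0]<310])
E
```

```text
(array([ 0.4703, -0.2943,  0.0715]), np.float64(0.003703468581104217))
(array([ 0.485 , -0.3157,  0.0887]), np.float64(0.0014831475948856984))
(array([ 0.4939, -0.3296,  0.0924]), np.float64(0.000915620866441374))
[[ 0.4422 -0.2872]
 [ 0.4775 -0.2654]
 [ 0.5252 -0.3397]
 [ 0.4886 -0.3625]] [ 0.4834 -0.3137]
len 0.0884127147083998 ang 122.15319856521482 w 0.04157086648648889
tool y 31.779793897468448 z [-0.0007  0.0023 -1.    ]
hammer [array([ 0.5559, -0.3485]), array([ 0.5823, -0.3606])]
[[211. 162.]
 [257. 162.]
 [257. 198.]
 [211. 198.]] [[ 0.6615  0.0846]
 [ 0.6587 -0.0366]
 [ 0.563  -0.0342]
 [ 0.5657  0.0854]] [np.float64(-91.2922930821184), np.float64(178.58222871416743), np.float64(88.69601648401047), np.float64(-0.46326307597406774)]
[(array([215.3, 136.6]), array([210, 131,  12,  13,  80], dtype=int32)), (array([197.1, 188.2]), array([192, 184,  11,  10,  76], dtype=int32))]
[(array([260.6, 168.4]), array([258, 160,   6,  18, 104], dtype=int32))]
```

```bash
python3 -m creep '0 0 -.1 0 0 .002;0 0 -.2 0 0 .002;0 0 -.25 0 0 .002;0 0 -.28 0 0 .002;0 0 -.308 0 0 .002;0 0 -.308 0 0 .002;0 0 -.308 0 0 .002'
python3 -m creep '0 0 0 0 0 0;0 0 0 0 0 0;0 0 0 0 0 0;0 0 0 0 0 0;0 0 0 0 0 0;0 0 0 0 0 0;0 0 0 0 0 0' -1
python3 -m creep '0 0 .05 0 0 0;0 0 .1 0 0 0;0 0 .15 0 0 0;0 0 .2 0 0 0;0 0 .25 0 0 0;0 0 .25 0 0 0;0 0 .25 0 0 0'
```

```text
t: 9.35
tool_pos: [0.4853, -0.3123, 0.0267]
tcp_rot: [1.521, 2.748, 0.0]
wrist_force: [-0.1, -0.1, 0.1]
width: 0.0852
grip_force: 0.0
t: 10.05
tool_pos: [0.485, -0.3131, 0.0273]
tcp_rot: [1.522, 2.746, -0.0]
wrist_force: [0.4, -0.1, 5.5]
width: 0.0431
grip_force: 62.9
t: 10.75
tool_pos: [0.4841, -0.312, 0.1505]
tcp_rot: [-1.522, -2.747, -0.001]
wrist_force: [-0.1, 1.3, -3.6]
width: 0.0432
grip_force: 62.2
```

```bash
python3 -m creep '.1 .1 0 0 0 -.04;.17 .18 0 0 0 -.08;.24 .26 0 0 0 -.12;.3 .34 0 0 0 -.16;.312 .4 0 0 0 -.187;.312 .427 0 0 0 -.187;.312 .427 0 0 0 -.187;.312 .427 0 0 0 -.187;.312 .427 0 0 0 -.187;.312 .427 0 0 0 -.187'
python3 - <<'E'
from h import *
import pickle
s=env.read_state();P=optics.camera_params("wrist");im=optics.camera("wrist");cv2.imwrite("pics/w3.png",im[:,:,::-1])
print(s["t"],s["tool_pos"],s["tcp_rot"],s["qpos"],s["wrist_force"])
pickle.dump((P,s),open("w3.pkl","wb"))
E
```

```text
t: 11.75
tool_pos: [0.6396, -0.1014, 0.1509]
tcp_rot: [-2.257, -2.185, 0.002]
wrist_force: [0.1, -0.0, -2.5]
width: 0.0433
grip_force: 62.3
11.75 [ 0.63964894 -0.10142535  0.15092251] [-2.25693794 -2.18525232  0.00236828] [-0.17167309  0.74241015  0.53124615  1.53619633 -0.42340714  0.98051498
  0.45073539] [ 0.09933215 -0.0375154  -2.5020061 ]
```

View pics/w3.png

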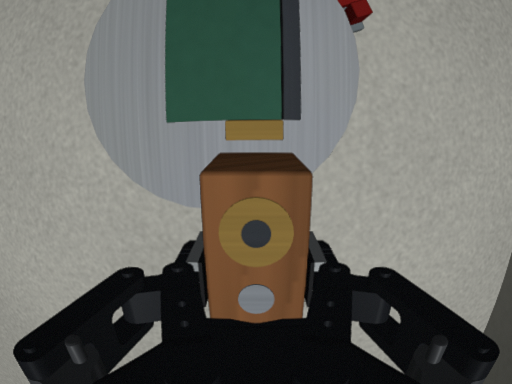

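```bash
python3 - <<'E'
from h import *
import pickle
np.set_printoptions(precision=4,suppress=True)
P,s=pickle.load(open("w3.pkl","rb"))
im=cv2.cvtColor(cv2.imread("pics/w3.png"),cv2.COLOR_BGR2RGB)
b,l=blobs(im,(65,80,30),(95,255,255),2000); m=l>0
# left and right green edges per row, lower edge per column
pl=np.array([plane("wrist",(np.where(m[r])[0].min()-.5,r),.04,P)[:2] for r in range(10,112,4)])
lo=np.array([plane("wrist",(c,np.where(m[:,c])[0].max()+.5),.04,P)[:2] for c in range(172,220,3)])
pr=np.array([plane("wrist",(np.where(m[r])[0].max()+.5,r),.04,P)[:2] for r in range(10,112,4)])
for n,p,f in(("left",pl,1),("right(fence foot)",pr,1),("low",lo,0)):
    k=np.polyfit(p[:,f],p[:,1-f],1); print(n,k,"yaw",np.degrees(np.arctan(k[0]))*(-1 if f else 1), p.mean(0))
print("stop far top edge",[plane("wrist",p,.058,P)[:2] for p in((225,120),(283,121))])
print("stop near",[plane("wrist",p,.058,P)[:2] for p in((225,139),(284,139))],[plane("wrist",p,.034,P)[:2] for p in((225,139),(284,139))])
print("fence outer end",plane("wrist",(300,119),.058,P)[:2])
o,_=ray("wrist",(256,190),P);print("cam",o)
zt=s["tool_pos"][2]-.026+.06-.001
print("block top edge",[plane("wrist",p,zt,P)[:2] for p in((202,173),(311,173),(207,300),(305,300))])
R=cv2.Rodrigues(s["tcp_rot"])[0]; print("tool y",np.degrees(np.arctan2(R[1,1],R[0,1])))
E
```

```text
left [0.0236 0.5653] yaw -1.3535141435660727 [0.5657 0.0199]
right(fence foot) [0.0209 0.6648] yaw -1.1983209421147123 [0.665  0.0131]
low [-0.0153 -0.0273] yaw -0.8762151215798302 [ 0.5896 -0.0363]
stop far top edge [array([ 0.618 , -0.0374]), array([ 0.6636, -0.0397])]
stop near [array([ 0.6173, -0.0525]), array([ 0.6641, -0.0541])] [array([ 0.6147, -0.0544]), array([ 0.6663, -0.0561])]
fence outer end [ 0.6772 -0.0383]
cam [ 0.6425 -0.0346  0.2939]
block top edge [array([ 0.6213, -0.0555]), array([ 0.6627, -0.0568]), array([ 0.6178, -0.1131]), array([ 0.662 , -0.1146])]
tool y -1.8490875152648873
```

```bash
python3 -m creep '-.018 .08 0 0 0 .003;-.018 .16 0 0 0 .003;-.018 .234 0 0 0 .003;-.018 .234 0 0 0 .003;-.018 .234 -.06 0 0 .003;-.018 .234 -.11 0 0 .003;-.018 .234 -.14 0 0 .003;-.018 .234 -.156 0 0 .003;-.018 .234 -.156 0 0 .003;-.018 .234 -.156 0 0 .003;-.018 .234 -.156 0 0 .003'
python3 -m creep '0 0 -.004 0 0 0;0 0 -.006 0 0 0;0 0 -.008 0 0 0;0 0 -.008 0 0 0;0 0 -.008 0 0 0'
```

```text
t: 12.9
tool_pos: [0.6327, 0.0176, 0.0747]
tcp_rot: [2.242, 2.198, 0.003]
wrist_force: [-0.0, -0.4, -2.0]
width: 0.0429
grip_force: 62.4
t: 13.4
tool_pos: [0.6316, 0.018, 0.0693]
tcp_rot: [-2.243, -2.2, 0.0]
wrist_force: [-0.0, -0.2, -2.7]
width: 0.0431
grip_force: 62.4
```

```bash
python3 -m creep '0 0 -.002 0 0 0;0 0 -.004 0 0 0;0 0 -.004 0 0 0;0 0 -.004 0 0 0'
python3 -m creep '0 0 -.001 0 0 0;0 0 -.002 0 0 0;0 0 -.002 0 0 0;0 0 -.002 0 0 0'
```

```text
t: 13.8
tool_pos: [0.6317, 0.0179, 0.0673]
tcp_rot: [2.243, 2.2, 0.0]
wrist_force: [-0.4, 1.0, -1.4]
width: 0.0428
grip_force: 62.4
t: 14.2
tool_pos: [0.6319, 0.0179, 0.0673]
tcp_rot: [2.242, 2.2, 0.001]
wrist_force: [-2.2, 0.4, 5.0]
width: 0.0432
grip_force: 63.3
```

```bash
python3 -m creep '.004 0 .001 0 0 0;.008 0 .001 0 0 0;.012 0 .001 0 0 0;.015 0 .001 0 0 0;.015 0 .001 0 0 0;.015 0 .001 0 0 0'
python3 -m creep '.002 0 0 0 0 0;.004 0 0 0 0 0;.004 0 0 0 0 0;.004 0 0 0 0 0'
```

```text
t: 14.8
tool_pos: [0.6398, 0.0176, 0.0673]
tcp_rot: [2.242, 2.199, 0.001]
wrist_force: [-0.4, 0.6, 4.4]
width: 0.0431
grip_force: 63.2
t: 15.2
tool_pos: [0.6416, 0.0176, 0.0673]
tcp_rot: [2.242, 2.199, 0.001]
wrist_force: [-1.0, -0.2, 5.7]
width: 0.0435
grip_force: 63.2
```

```bash
python3 -m creep '.002 0 0 0 0 0;.002 0 0 0 0 0;.002 0 0 0 0 0'
python3 -m creep '.002 0 0 0 0 0;.002 0 0 0 0 0;.002 0 0 0 0 0'
```

```text
t: 15.5
tool_pos: [0.6422, 0.0176, 0.0673]
tcp_rot: [2.243, 2.199, -0.0]
wrist_force: [-2.7, 0.4, 5.7]
width: 0.0429
grip_force: 63.4
t: 15.8
tool_pos: [0.6422, 0.0177, 0.0673]
tcp_rot: [-2.242, -2.198, 0.002]
wrist_force: [-3.9, 0.9, 7.5]
width: 0.0433
grip_force: 63.6
```

```bash
python3 -m creep '0 -.004 0 0 0 0;0 -.008 0 0 0 0;0 -.012 0 0 0 0;0 -.016 0 0 0 0;0 -.016 0 0 0 0;0 -.016 0 0 0 0'
python3 -m creep '0 -.002 0 0 0 0;0 -.004 0 0 0 0;0 -.004 0 0 0 0;0 -.004 0 0 0 0'
```

```text
t: 16.4
tool_pos: [0.6421, 0.0121, 0.0674]
tcp_rot: [-2.239, -2.197, -0.001]
wrist_force: [-4.3, 3.4, 9.6]
width: 0.0436
grip_force: 63.7
t: 16.8
tool_pos: [0.642, 0.0105, 0.0674]
tcp_rot: [-2.238, -2.197, -0.001]
wrist_force: [-4.6, 4.0, 8.9]
width: 0.0433
grip_force: 63.8
```

```bash
python3 -m creep '0 -.002 0 0 0 0;0 -.004 0 0 0 0;0 -.006 0 0 0 0;0 -.006 0 0 0 0;0 -.006 0 0 0 0'
python3 -m creep '0 -.002 0 0 0 0;0 -.004 0 0 0 0;0 -.004 0 0 0 0;0 -.004 0 0 0 0'
```

```text
t: 17.3
tool_pos: [0.642, 0.0075, 0.0674]
tcp_rot: [-2.238, -2.197, -0.001]
wrist_force: [-5.5, 3.6, 9.5]
width: 0.0439
grip_force: 63.8
t: 17.7
tool_pos: [0.6419, 0.0061, 0.0674]
tcp_rot: [-2.237, -2.197, -0.002]
wrist_force: [-5.3, 4.7, 10.1]
width: 0.0435
grip_force: 63.8
```

```bash
python3 -m creep '0 -.002 0 0 0 0;0 -.004 0 0 0 0;0 -.004 0 0 0 0;0 -.004 0 0 0 0'
python3 -m creep '0 -.002 0 0 0 0;0 -.004 0 0 0 0;0 -.004 0 0 0 0;0 -.004 0 0 0 0'
```

```text
t: 18.1
tool_pos: [0.6419, 0.006, 0.0675]
tcp_rot: [-2.235, -2.196, -0.005]
wrist_force: [-5.5, 6.8, 11.8]
width: 0.0432
grip_force: 64.0
t: 18.5
tool_pos: [0.6419, 0.0059, 0.0676]
tcp_rot: [-2.233, -2.195, -0.008]
wrist_force: [-5.8, 9.0, 12.8]
width: 0.0434
grip_force: 64.1
```

```bash
python3 -m creep '.003 -.002 -.001 0 0 0;.006 -.003 -.001 0 0 0;.008 -.004 -.001 0 0 0;.008 -.004 -.001 0 0 0;.008 -.004 -.001 0 0 0'
python3 - <<'E'
from h import *
s=env.read_state();R=cv2.Rodrigues(s["tcp_rot"])[0];print(np.round(R,4).tolist(),s["wrist_force"],s["wrist_torque"])
P=optics.camera_params("wrist");w=optics.camera("wrist");t=optics.camera("top");c=optics.camera("scene")
print([x[0] for x in blobs(t,(0,150,60),(6,255,255),25)[0] if 170<x[0][0]<310])
k=lambda i,a,b,cc,d:cv2.resize(i[a:b,cc:d],(400,300),interpolation=2)
cv2.imwrite("pics/m4.png",np.vstack([np.hstack([k(w,0,384,0,512),k(t,120,225,180,320)]),np.hstack([k(c,175,280,210,350),k(c,190,250,250,330)])])[:,:,::-1])
E
```

```text
t: 19.0
tool_pos: [0.6422, 0.006, 0.0677]
tcp_rot: [-2.226, -2.189, -0.003]
wrist_force: [-12.9, 11.6, 21.3]
width: 0.0429
grip_force: 65.2
[[0.0172, 0.9998, -0.0124], [0.9997, -0.017, 0.0154], [0.0151, -0.0127, -0.9998]] [-12.8553453   11.59672732  21.33140512] [ 1.99877498  2.93388893 -0.54835715]
[array([222.9, 151.1])]
```

View pics/m4.png

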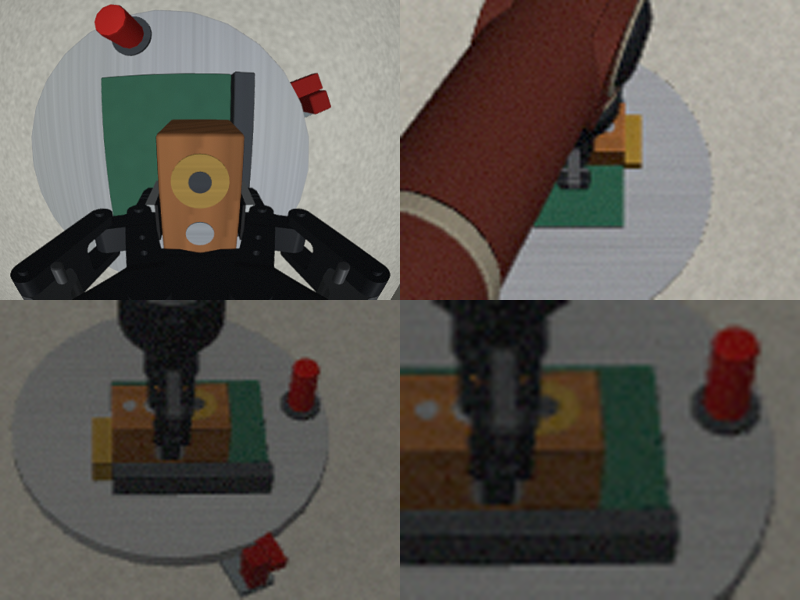

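Wrist/top/scene mosaic: block seated against fence and stop block, dies up, lug at the stop; the tool leans about 1° from the push, so I level it.

```bash
python3 -m creep '0 0 0 -.003 -.002 0;0 0 0 -.005 -.004 0;0 0 0 -.005 -.004 0;0 0 0 -.005 -.004 0;0 0 0 -.005 -.004 0'
python3 - <<'E'
from h import *
s=env.read_state();R=cv2.Rodrigues(s["tcp_rot"])[0];print(np.round(R[:,2],4),np.degrees(np.arctan2(R[1,1],R[0,1])),s["wrist_force"],s["wrist_torque"])
E
```

```text
t: 19.65
tool_pos: [0.642, 0.006, 0.0672]
tcp_rot: [-2.241, -2.202, 0.001]
wrist_force: [-13.1, 11.4, 19.7]
width: 0.0431
grip_force: 65.2
[-4.e-04 -1.e-04 -1.e+00] -1.0041886327705811 [-13.13940327  11.4022551   19.74581038] [ 2.36362997  2.89604945 -0.51052338]
```

```bash
python3 -m creep '0 -.003 .001 0 0 0;.001 -.006 .001 0 0 0;.001 -.006 .001 0 0 0;.001 -.006 .001 0 0 0;.001 -.006 .001 0 0 0'
python3 - <<'E'
from h import *
s=env.read_state();R=cv2.Rodrigues(s["tcp_rot"])[0];print(np.round(R[:,2],4),np.degrees(np.arctan2(R[1,1],R[0,1])),s["wrist_force"])
E
```

```text
t: 20.15
tool_pos: [0.642, 0.006, 0.0673]
tcp_rot: [-2.237, -2.2, -0.002]
wrist_force: [-13.9, 14.7, 19.3]
width: 0.0431
grip_force: 65.2
[-0.0019  0.0041 -1.    ] -0.9657757911798679 [-13.86478866  14.7045721   19.31978797]
```

```bash
python3 -m creep '0 0 .001 -.001 -.001 0;0 0 .001 -.001 -.001 0;0 0 .001 -.001 -.001 0;0 0 .001 -.001 -.001 0;0 0 .001 -.001 -.001 0;0 0 .001 -.001 -.001 0;0 0 .001 -.001 -.001 0'
python3 - <<'E'
from h import *
s=env.read_state();R=cv2.Rodrigues(s["tcp_rot"])[0];print(np.round(R[:,2],4),s["wrist_force"],s["joint_vel"].round(3))
f=s["wrist_force"]
if f[0]<-10 and f[1]>10 and 10<f[2]<25: print(env.hand_in())
E
```

```text
t: 20.85
tool_pos: [0.642, 0.006, 0.0672]
tcp_rot: [-2.24, -2.203, -0.002]
wrist_force: [-12.0, 15.1, 17.1]
width: 0.0436
grip_force: 64.9
[ 8.e-04  9.e-04 -1.e+00] [-11.97936372  15.12311804  17.09567377] [-0.001 -0.001  0.     0.002  0.002 -0.001 -0.   ]
the job is handed in; nothing more can be done
None
```

The job is handed in at 20.85 s: the turntable is at its stop, and the block sits upright in the nest, still gripped and pressed about 12 N into the fence, 15 N into the stop block and 17 N down; the hammer, jar and tray were not touched.

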